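Lay out the seasoning board

TASK

Lay out the seasoning board so that one thing stands upright and centred on each cork spot: move the spice jar to the far spot in front of the pepper mill and the salt shaker to the far spot beside it, in front of the oil bottle. Then bring the honey jar to the near spot in front of the spice jar, and the mandarin to the near spot in front of the salt shaker. Leave the pepper mill, the oil bottle, the candle and the mug where they stand, and knock nothing over.

Things in the scene. Friction and masses are not known exactly. Their poses are not given: they have to be found in the camera images.
- board: Seasoning board: flat, rimless, pale wood, fixed; 160 mm (its x, away from the robot) by 196 mm (its y, to the left), 12 mm high, so things on it stand 12 mm above the worktop. Four cork spots of 70 mm, flush. Origin at the centre of its underside; spot centres at x = +38 mm (far) and -38 mm (near), y = +50 mm (left) and -50 mm (right). Turned by at most 0.15 rad.
- pepper_mill: Turned dark wooden pepper mill with a small knob on top, 58 mm across, 160 mm high. It stands on the worktop behind the board, about 150 mm beyond its centre and about 60 mm to the left or to the right of its middle line, the oil bottle on the other side; to be left alone. Origin at the centre of its underside, z up along it.
- oil_bottle: Slim dark green oil bottle with a red cap, 61 mm across, 267 mm high, on the worktop behind the other half of the board; to be left alone. Origin at the centre of its underside, z up along it.
- spice_jar: Straight round glass spice jar with a wide flat lid (dark brown sides, greenish top), 44 mm across, 105 mm high, about 0.11 kg; it starts upright on one of the near spots of the board. Origin at the centre of its underside, z up along it.
- salt_shaker: Grey salt shaker with a rounded, pierced metal top, 44 mm across (34 mm above 74 mm), 90 mm high, about 0.1 kg; it starts upright on the other near spot of the board. Origin at the centre of its underside, z up along it.
- honey_jar: Squat glass jar of honey with a white lid, 64 mm across, 97 mm high, about 0.36 kg; it starts upright on the worktop to the left of the board. Origin at the centre of its underside, z up along it.
- mandarin: Orange mandarin, 55 mm across, 48 mm high, slightly flat below so that it stays where it is put, about 0.06 kg; it starts on the worktop to the left of the board. Origin at the centre of its underside, z up along it.
- candle_jar: Glass with a white candle in it, 76 mm across, 90 mm high; a bystander at the far left, to be left alone. Origin at the centre of its underside, z up along it.
- mug: Striped mug, 84 mm across, 95 mm high, handle on one side; a bystander at the back left, to be left alone. Origin mid-underside, handle included. Above and behind it hang wall cabinets, lower edge 0.45 m above the worktop, fronts at world x = 0.62 m (right of y = 0.15 m) and from there slanting to x = 0.34, y = 0.44 m: keep the arm low and in front of them.
Things that resemble listed ones, but are neither listed nor needed, are in the scene too. There is more than one size of the mandarin; the job needs the larger.

How it is judged:
By the outcome, as a careful person would: the job done as asked, in the order asked, and still so for the second after the job is handed in, with the robot touching nothing.
It also fails if it takes over 99 s, if anything falls off the work surface, if the arm or the gripper's body presses on something with over 40 N, if the wrist force passes 120 N, or if a joint passes its speed limit or range.

ROBOT

A 6-joint arm with a two-finger parallel gripper is mounted at the origin on a cart in front of the work surface, level with it; the furniture and walls round the work are solid. World frame = base frame: x ahead of the robot, y to its left, z up, the work surface at z = 0. Lengths are in mm, angles in degrees, forces in N, time in s.
With the tool pointing down it reaches from about 400 to 825 mm from the base axis. Payload 7 kg.
Tool frame: the origin (TCP) lies midway between the tips of the shut fingers; the grasp point (between the pads) lies 19 mm behind it (grip_depth is the distance from the TCP to the grasp point, in mm); z points along the fingers, y is the line along which they close (so a half turn about z gives the same grasp; the last joint's range is limited). The gripper opens to 88 mm and grips with 3 to 60 N. Pads are 19 mm wide; open, the fingers measure 130 mm over their backs; the gripper's body (78 mm by 193 mm) begins 47 mm behind the grasp point.
Start: joints at [-56.259, 20.546, 0.682, 0, -70.136, -16.507], TCP at [199.965, -644.678, 226.561] pointing down, gripper open.
Joint ranges: [-176.03, 176.03], [-82.01, 121.73], [-58.28, 71.71], [-173.87, 95.51], [-174.79, -0.11], [-173.66, 173.66]. Speed limits (degrees/s): [136.94, 136.94, 172.46, 180, 180, 180].

INTERFACE

Orientations are given as [roll, pitch, yaw] about the fixed x, y, z axes, in that order (R = Rz(yaw) Ry(pitch) Rx(roll)).
In Python, from rig import get_state, grab_frame, camera_info, sign_off, grip_depth gives the robot as it stands.
- The arm moves only by the tool drive_tool, never from a script. Its argument "moves" is one flat list of numbers, 5 for each row, row after row: the opening, from 0 (shut) to 1 (fully open), then the shift along the world's x, y, z in mm, then the turn about the world's z in degrees. A call has 1 to 5 rows; each row is the pose to reach, as a shift and turn from the pose commanded when the call began; what a row does not reach only later rows make up. A row lasts 1/10 s, in which the tool goes at most 50 mm and 8.59 degrees, less where a joint would pass 70% of its speed; a pose out of reach is approached as far as the arm can. A call with a gripper value outside its range is refused whole. The fingers move at their own pace and stop on an object; "force" is the grip in N (left out, the last holds). Time passes only in rows, so rows that repeat a pose let the fingers close. It gives the time, the measured TCP pose, the force, the opening and the grip force at its end, in the units of the state.
- get_state(): the state, without advancing time (a new reading comes with each control period).
- grab_frame(name): name is "side" or "top" or "wrist"; returns (picture, depth): 420x560x3 uint8, red, green, blue; 420x560 float32, mm along the optical axis (not along the pixel's ray), 0 where there is no reading.
- camera_info(name): a dict with "camera_matrix" (3x3 intrinsics, pixels), "camera_from_world" (4x4, takes a point from world to camera coordinates). Camera axes: x right, y down, z forward; pixel columns grow to the right and rows downward; lengths in mm; the calibration is good to about 2 mm. A picture is of the moment at which its call begins: read the wrist's pose just before it. camera_info takes no time and is no camera call; for the wrist camera it gives the pose at the moment of the call.
- sign_off(): hands the job in; it is judged then, once.
The state is a dict: "t": time; "joint_pos": joint angles; "qd": joint speeds; "effort": joint torques, N m; "position": TCP position; "orientation": TCP orientation; "contact_force": force on the tool from outside, world axes, zero at the start; "ft_torque": the same for the moment, N m; "grip_width": opening from 0.0 (shut) to 1.0 (fully open); "gripper_force": force on a finger pad.
Only numpy, scipy, OpenCV 4.12 (cv2) and the standard library are available. Lean on these libraries where they do the work, as an engineer would, in place of code of your own. Each camera call takes 0.05 s, during which the arm holds its last target. There are 200 camera calls.

## Working session

There is one attempt and no reset: what is moved stays moved. The work goes in short steps, Python scripts to look and compute and a tool call to move; the robot and the scene stay as the last step left them, time stands still between calls to the robot, and variables do not carry over. Pictures are saved under pics/ and viewed, at most 14 in all, crops included, and the job is handed in when it is done.

Besides the shell and the picture viewer there is one more tool, called as name(argument=value, ...) on one line, values as JSON. drive_tool: Moves the arm, as the interface text tells. Its arguments: {"type":"object","properties":{"moves":{"type":"array","items":{"type":"number"}},"force":{"type":"number"}},"required":["moves"]}

```bash
ls; mkdir -p pics; cat > h.py <<'E'
import numpy as np, cv2, pickle
from rig import *
def snap(name,tag):
    ci=camera_info(name); p,d=grab_frame(name)
    cv2.imwrite(f'pics/{tag}.png',p[:,:,::-1]); pickle.dump((p,d,ci),open(f'pics/{tag}.pkl','wb'))
def load(tag): return pickle.load(open(f'pics/{tag}.pkl','rb'))
def world(tag):
    p,d,ci=load(tag);K=np.array(ci['camera_matrix']);T=np.linalg.inv(np.array(ci['camera_from_world']))
    v,u=np.mgrid[:d.shape[0],:d.shape[1]]
    c=np.stack([(u-K[0,2])/K[0,0]*d,(v-K[1,2])/K[1,1]*d,d],-1)
    w=c@T[:3,:3].T+T[:3,3]; w[d==0]=np.nan
    return p,w
def crop(tag,out,u0,v0,u1,v1,s):
    p=load(tag)[0][v0:v1,u0:u1,::-1]; cv2.imwrite(f'pics/{out}.png',cv2.resize(p,None,fx=s,fy=s,interpolation=cv2.INTER_CUBIC))
E
python3 - <<'E'
from h import *
s=get_state();print(s)
for n in('top','side'):snap(n,n+'0');print(camera_info(n))
a=load('top0')[0];b=load('side0')[0]
E
```

```text
pics
{'t': 0.0, 'joint_pos': array([-5.62588860e+01,  2.05905554e+01,  6.33173524e-01, -2.04704051e-02,
       -7.01349306e+01, -1.65068892e+01]), 'qd': array([ 0.0238713 , -0.0507963 ,  0.01217139, -0.01182775, -0.09303375,
       -0.11899884]), 'effort': array([ 7.56708178e-04, -5.82724249e+01,  2.93054527e+01,  6.99665576e+00,
        7.05490995e-03, -1.89223783e-04]), 'position': array([ 199.81820678, -644.23181775,  225.62694873]), 'orientation': array([ 1.79906024e+02, -7.78105462e-03, -1.62772740e+02]), 'contact_force': array([ 0.26757977, -0.26634732,  0.31932501]), 'ft_torque': array([ 0.06238528,  0.01591896, -0.00919535]), 'gripper_force': 0.0, 'grip_width': 0.9972939729657805}
{'camera_matrix': array([[468.75130726,   0.        , 269.52441004],
       [  0.        , 468.75130726, 207.52806699],
       [  0.        ,   0.        ,   1.        ]]), 'camera_from_world': array([[-1.92170503e-02, -9.99811515e-01, -2.76407777e-03,
         1.17567459e+02],
       [-9.91586605e-01,  1.94127783e-02, -1.27981049e-01,
         5.05706292e+02],
       [ 1.28010585e-01,  2.81404240e-04, -9.91772762e-01,
         1.07684475e+03],
       [ 0.00000000e+00,  0.00000000e+00,  0.00000000e+00,
         1.00000000e+00]])}
{'camera_matrix': array([[378.96770537,   0.        , 281.60718933],
       [  0.        , 378.96770537, 204.65670314],
       [  0.        ,   0.        ,   1.        ]]), 'camera_from_world': array([[ 9.05226098e-01, -4.24930157e-01,  2.70311757e-04,
        -4.20199117e+02],
       [-2.62466631e-01, -5.59631101e-01, -7.86081611e-01,
         2.21677527e+02],
       [ 3.34181057e-01,  7.11510641e-01, -6.18122665e-01,
         6.15623713e+02],
       [ 0.00000000e+00,  0.00000000e+00,  0.00000000e+00,
         1.00000000e+00]])}
```

View pics/top0.png

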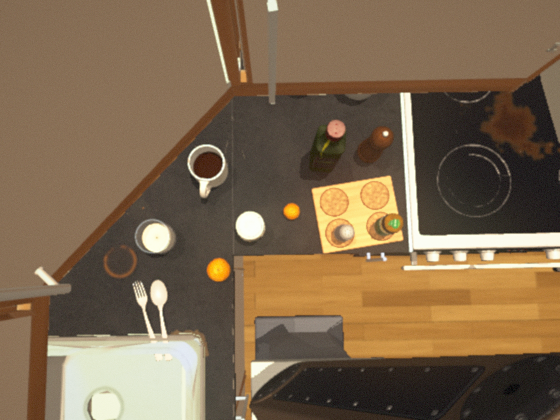

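View pics/side0.png

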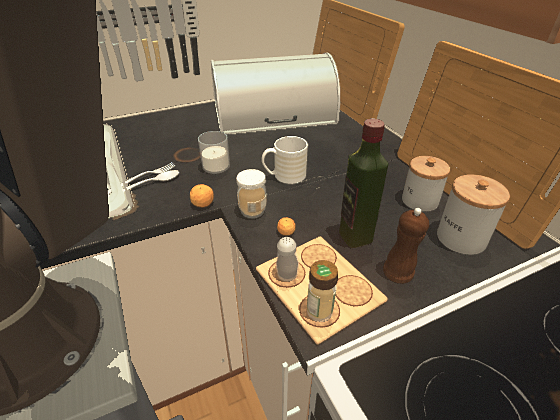

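Top view: the salt shaker (346,232) stands on the near-left spot and the spice jar (394,223) on the near-right. The free far spots are at (334,202) on the left and (375,194) on the right. The oil bottle's cap is at (337,129) and the mill is at (382,137), behind the right half.

Possible mix-ups:
- **Mandarin:** large (219,270) or small (291,212). I choose the larger.
- **White lids:** honey (250,226) or candle (156,237). I choose honey.
- **Jars:** spice jar with green top (394,223), salt with grey top (346,232).

Next I measure from both views.

```bash
cat > m.py <<'E'
from h import *
for tag in('top0','side0'):
    p,w=world(tag);np.set_printoptions(precision=0,suppress=True)
    if tag=='top0': pts=dict(spice=(394,223),salt=(346,231),honey=(250,226),mand=(219,270),small=(291,212),FL=(334,202),FR=(375,194),NL=(330,234),candle=(156,237),mill=(382,137),oil=(337,129),mug=(208,166))
    else: pts=dict(spice=(323,268),salt=(286,243),honey=(251,178),mand=(202,195),small=(286,226),FL=(319,256),FR=(353,291),mill=(411,222),oil=(372,128))
    for k,(u,v) in pts.items():print(tag,k,np.nanmedian(w[v-1:v+2,u-1:u+2].reshape(-1,3),0))
# fuse: axis position per object from both clouds
P=[world(t) for t in('top0','side0')]
W=np.concatenate([w.reshape(-1,3) for _,w in P])
def sel(c,r,z0,z1):
    m=(np.hypot(W[:,0]-c[0],W[:,1]-c[1])<r)&(W[:,2]>z0)&(W[:,2]<z1);return W[m]
p,w=P[0]
hsv=cv2.cvtColor(p,cv2.COLOR_RGB2HSV)
# board: height mask in top view
m=(w[...,2]>7)&(w[...,2]<17); m[:, :300]=0;m[:,410:]=0;m[:170]=0;m[255:]=0
n,l,st,ce=cv2.connectedComponentsWithStats(m.astype(np.uint8));i=1+np.argmax(st[1:,4])
q=w[l==i];print(st[i],np.median(q[:,2]));print(cv2.minAreaRect(q[:,:2].astype(np.float32)))
E
python3 m.py; python3 - <<'E'
from h import *
a=load('top0')[0][110:280,190:415,::-1];a=cv2.resize(a,None,fx=3.5,fy=3.5,interpolation=2);cv2.imwrite('pics/c1.png',a)
E
```

```text
top0 spice [ 458. -162.  117.]
top0 salt [444. -60. 100.]
top0 honey [459. 152.  98.]
top0 mand [364. 226.  48.]
top0 small [496.  57.  34.]
top0 FL [521. -48.  14.]
top0 FR [ 538. -147.   14.]
top0 NL [444. -35.  14.]
top0 candle [442. 371.  46.]
top0 mill [ 641. -138.  149.]
top0 oil [625. -23. 269.]
top0 mug [608. 251.  48.]
side0 spice [ 459. -159.  118.]
side0 salt [440. -69. 101.]
side0 honey [460. 145.  98.]
side0 mand [362. 208.  40.]
side0 small [495.  44.  30.]
side0 FL [523. -49.  13.]
side0 FR [ 536. -149.   12.]
side0 mill [ 631. -151.  143.]
side0 oil [615. -35. 264.]
[ 312  176   91   78 4414] 12.612579521035059
((491.560546875, -102.18009185791016), (159.66416931152344, 196.271484375), 8.314552307128906)
```

View pics/c1.png

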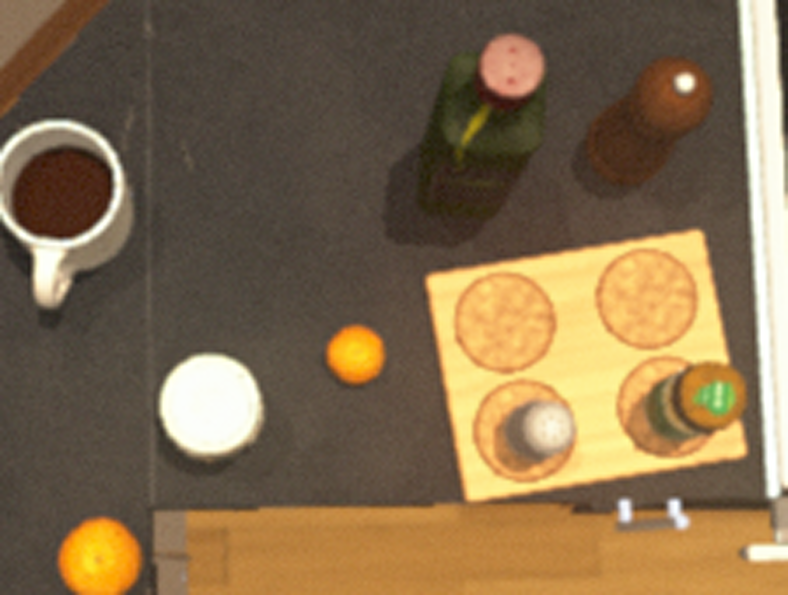

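```bash
cat >> h.py <<'E'
def circ(q,r):
    from scipy.optimize import least_squares
    # visible half-surface: centre s.t. points lie on/inside a circle of radius r
    c,_=cv2.minEnclosingCircle(q[:,:2].astype(np.float32)); return np.array(c),_
def lid(tag,c,R,z0,z1):
    p,w=world(tag);m=(np.hypot(w[...,0]-c[0],w[...,1]-c[1])<R)&(w[...,2]>z0)&(w[...,2]<z1)
    m=cv2.morphologyEx(m.astype(np.uint8),cv2.MORPH_OPEN,np.ones((2,2)))>0
    q=w[m]
    c2,r=cv2.minEnclosingCircle(q[:,:2].astype(np.float32))
    print(tag,len(q),'ctr',np.round(c2,1),'r',round(r,1),'z95 %.1f'%np.percentile(q[:,2],95),'mean',np.round(q.mean(0),1))
E
python3 - <<'E'
from h import *
for t in('top0','side0'):
  for n,c,R,a,b in(('spice',(458,-161),40,105,125),('salt',(443,-62),35,80,108),('honey',(459,148),50,88,104),('mand',(363,220),45,15,60),('small',(495,50),35,10,60),('mill',(638,-145),45,60,170),('oil',(620,-30),45,60,160)):
    print(n,end=' ')
    try: lid(t,c,R,a,b)
    except Exception as e: print(e)
ci=camera_info('wrist');T=np.linalg.inv(ci['camera_from_world']);s=get_state()
from scipy.spatial.transform import Rotation as Ro
R=Ro.from_euler('xyz',s['orientation'],degrees=True).as_matrix()
print('cam in tool',R.T@(T[:3,3]-s['position']),R.T@T[:3,:3],ci['camera_matrix'],grip_depth)
E
```

```text
spice top0 333 ctr [ 462.7 -178.7] r 40.0 z95 nan mean [nan nan nan]
salt top0 193 ctr [443.  -71.8] r 24.7 z95 102.6 mean [440.1 -64.8  89.1]
honey top0 624 ctr [460.8 148.3] r 33.8 z95 nan mean [nan nan nan]
mand top0 424 ctr [362.5 230.5] r 28.4 z95 nan mean [nan nan nan]
small top0 207 ctr [499.1  53.6] r 20.5 z95 nan mean [nan nan nan]
mill top0 567 ctr [ 666.  -160.8] r 51.7 z95 nan mean [nan nan nan]
oil top0 327 ctr [619.  -29.7] r 40.8 z95 154.1 mean [601.9 -14.6 105.1]
spice side0 612 ctr [ 490.9 -130.4] r 66.7 z95 nan mean [nan nan nan]
salt side0 293 ctr [468.  -30.2] r 58.5 z95 nan mean [nan nan nan]
honey side0 465 ctr [495.9 203.6] r 94.8 z95 nan mean [nan nan nan]
mand side0 414 ctr [374.9 237.4] r 41.6 z95 nan mean [nan nan nan]
small side0 257 ctr [510.1  61.8] r 32.1 z95 nan mean [nan nan nan]
mill side0 1244 ctr [722.4 -86.3] r 120.4 z95 nan mean [nan nan nan]
oil side0 1589 ctr [704.4  36. ] r 136.0 z95 nan mean [nan nan nan]
cam in tool [ 8.24276357e+01 -1.33758726e-01 -1.57766695e+02] [[-3.39096606e-04 -9.52871368e-01 -3.03374422e-01]
 [ 9.99999350e-01  7.20186375e-06 -1.14036916e-03]
 [ 1.08880998e-03 -3.03374612e-01  9.52870746e-01]] [[310.00380926   0.         277.22317818]
 [  0.         310.00380926 215.58754587]
 [  0.           0.           1.        ]] 18.8
```

drive_tool(moves=[0.95,22,44,2,-2,0.95,44,88,4,-4,0.95,66,132,6,-6,0.95,88,176,8,-8,0.95,110,220,10,-9])

```text
t: 0.6
position: [310.2, -422.8, 236.3]
orientation: [180.0, -0.0, -171.9]
contact_force: [1.2, 0.3, 0.6]
grip_width: 0.953
gripper_force: 0.0
```

drive_tool(moves=[0.95,22,44,2,0,0.95,44,88,4,0,0.95,66,132,6,0,0.95,88,176,8,0,0.95,110,220,10,0])

```text
t: 1.1
position: [420.2, -202.7, 246.7]
orientation: [180.0, 0.0, -171.8]
contact_force: [1.6, -0.1, 0.3]
grip_width: 0.949
gripper_force: 0.0
```

drive_tool(moves=[0.95,15,45,0,0,0.95,20,85,0,0,0.95,20,85,0,0])

```text
t: 1.4
position: [440.5, -115.9, 246.5]
orientation: [180.0, 0.0, -171.5]
contact_force: [-0.2, -1.2, -0.5]
grip_width: 0.951
gripper_force: 0.0
```

```bash
sed -i 's/    q=w\[m\]$/    q=w[m];q=q[(np.hypot(q[:,0]-c[0],q[:,1]-c[1])<R)\&(q[:,2]>z0)\&(q[:,2]<z1)]/' h.py
python3 - <<'E'
from h import *
print(get_state()['position'],get_state()['orientation'],get_state()['joint_pos'])
snap('wrist','w1')
for t in('top0','side0','w1'):
  for n,c,R,a,b in(('spice',(458,-161),40,108,125),('salt',(443,-64),35,88,108),('honey',(459,148),50,90,104),('mand',(363,226),45,15,60),('small',(495,52),35,10,60),('mill',(638,-145),45,60,170),('oil',(620,-30),45,60,160)):
    print(n,end=' ')
    try: lid(t,c,R,a,b)
    except Exception as e: print('none')
E
```

```text
[ 440.53964867 -115.93566066  246.47438072] [ 1.79962681e+02  1.93085272e-02 -1.71494799e+02] [ 1.01225103e+01 -1.51006815e+00 -2.37615667e+01 -3.97223112e-02
 -6.77281522e+01 -9.16022549e+01]
spice top0 296 ctr [ 457.9 -161.1] r 21.6 z95 120.8 mean [ 457.6 -160.7  117.6]
salt top0 162 ctr [441.8 -63.4] r 16.2 z95 103.1 mean [440.9 -62.6  97.9]
honey top0 581 ctr [459.6 151.1] r 30.9 z95 100.1 mean [459.5 151.9  97. ]
mand top0 387 ctr [363.9 228.6] r 26.1 z95 49.7 mean [364.2 227.7  42.7]
small top0 183 ctr [498.4  55.2] r 18.7 z95 36.2 mean [497.9  56.1  30.8]
mill top0 523 ctr [ 645.  -142.5] r 25.2 z95 151.3 mean [ 639.9 -136.9  129.1]
oil top0 283 ctr [615.7 -18.3] r 32.1 z95 151.3 mean [600.7 -12.2 112. ]
spice side0 524 ctr [ 459.8 -163.6] r 22.0 z95 118.4 mean [ 457.4 -166.2  116.3]
salt side0 207 ctr [443.6 -66.2] r 16.1 z95 101.2 mean [441.5 -69.8  96.2]
honey side0 397 ctr [460.5 148.8] r 31.1 z95 98.3 mean [459.7 145.3  96.2]
mand side0 374 ctr [364.2 221.8] r 26.2 z95 47.7 mean [362.8 214.8  35.6]
small side0 230 ctr [497.7  50.1] r 17.7 z95 34.2 mean [496.4  45.9  26. ]
mill side0 1167 ctr [ 643.6 -147.1] r 23.5 z95 148.2 mean [ 636.3 -152.6  115.1]
oil side0 1500 ctr [625.4 -25.6] r 35.9 z95 153.7 mean [612.3 -41.2 111.5]
spice w1 1464 ctr [ 459.1 -161. ] r 21.8 z95 118.3 mean [ 457.9 -160.3  117. ]
salt w1 746 ctr [443.6 -61.9] r 17.0 z95 100.7 mean [441.4 -63.4  96.9]
honey w1 1790 ctr [460.6 152. ] r 31.7 z95 97.5 mean [453.3 148.1  96.1]
mand w1 643 ctr [368.6 219.5] r 25.2 z95 38.5 mean [370.6 208.5  29.3]
small w1 673 ctr [500.2  54.3] r 19.5 z95 34.1 mean [497.1  51.3  28.8]
mill w1 1127 ctr [ 640.4 -141.9] r 22.8 z95 130.3 mean [ 628.5 -142.2   97. ]
oil w1 1462 ctr [620.8 -23.1] r 35.0 z95 121.8 mean [600.7 -27.9  98.5]
```

View pics/w1.png

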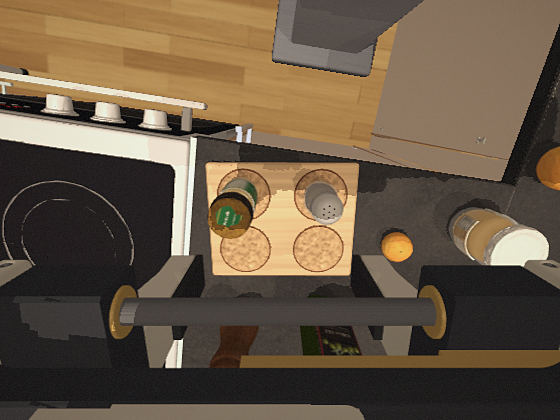

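The wrist view confirms the choice: green-lidded spice jar at (230,218), salt at (325,205), empty far spots at (245,248) and (319,247).

drive_tool(moves=[0.8,18,-45,0,0,0.8,18,-45,-40,0,0.8,18,-45,-80,0,0.8,18,-45,-110,0,0.8,18,-45,-110,0])

```text
t: 1.95
position: [454.5, -165.6, 132.7]
orientation: [179.9, -0.5, -171.9]
contact_force: [-0.5, 0.2, -0.3]
grip_width: 0.799
gripper_force: 0.0
```

```bash
python3 - <<'E'
from h import *
print(get_state()['position'],get_state()['orientation'])
p,w=world('w1')
for n,(u,v) in dict(FL=(319,247),FR=(245,248)).items(): print(n,np.round(np.nanmedian(w[v-3:v+4,u-3:u+4].reshape(-1,3),0),1))
m=(w[...,2]>7)&(w[...,2]<17)&(w[...,0]>400)&(w[...,0]<590)&(w[...,1]<10)&(w[...,1]>-220)
n,l,st,ce=cv2.connectedComponentsWithStats(m.astype(np.uint8));i=1+np.argmax(st[1:,4])
q=w[l==i];print(cv2.minAreaRect(q[:,:2].astype(np.float32)),np.median(q[:,2]))
E
```

```text
[ 454.47871561 -165.62169533  132.71874964] [ 179.90731886   -0.45418938 -171.90209872]
FL [519.1 -46.9  12.6]
FR [ 535.3 -146.9   12.6]
((490.82464599609375, -102.65592193603516), (158.75802612304688, 196.25270080566406), 8.29187297821045) 11.991838625511718
```

drive_tool(moves=[0.8,0,0,0,0,0.8,0,0,0,0])

```text
t: 2.15
position: [459.1, -165.2, 138.4]
orientation: [-180.0, 0.1, -171.8]
contact_force: [0.1, -0.3, 0.0]
grip_width: 0.798
gripper_force: 0.0
```

drive_tool(moves=[0.8,1,4,-25,0,0.8,1,4,-50,0,0.8,1,4,-70,0,0.8,1,4,-70,0,0.8,1,4,-70,0])

```text
t: 2.65
position: [460.1, -160.7, 68.0]
orientation: [-180.0, 0.1, -171.7]
contact_force: [-0.2, -0.1, 0.0]
grip_width: 0.8
gripper_force: 0.0
```

drive_tool(moves=[0.4,0,0,0,0,0.4,0,0,0,0,0.4,0,0,0,0,0.4,0,0,0,0], force=15)

```text
t: 3.05
position: [459.3, -160.7, 67.1]
orientation: [-180.0, 0.1, -171.8]
contact_force: [0.6, 0.3, -0.7]
grip_width: 0.499
gripper_force: 14.8
```

drive_tool(moves=[0.4,0,0,12,0,0.4,5,1,25,0,0.4,30,6,25,0,0.4,58,11,25,0,0.4,77,15,25,0])

```text
t: 3.55
position: [537.6, -145.4, 91.8]
orientation: [-180.0, 0.0, -171.8]
contact_force: [0.4, 0.3, -1.6]
grip_width: 0.499
gripper_force: 15.0
```

drive_tool(moves=[0.4,0,0,0,0,0.4,0,0,-10,0,0.4,0,0,-18,0,0.4,0,0,-24,0,0.4,0,0,-24,0])

```text
t: 4.05
position: [535.1, -145.9, 66.8]
orientation: [-180.0, -0.1, -171.8]
contact_force: [0.1, -1.1, -1.8]
grip_width: 0.502
gripper_force: 15.0
```

drive_tool(moves=[0.4,0,0,-1,0,0.4,0,0,-1,0,0.75,0,0,-1,0,0.75,0,0,-1,0,0.75,0,0,-1,0])

```text
t: 4.55
position: [536.1, -145.7, 66.7]
orientation: [-180.0, 0.0, -171.8]
contact_force: [-0.3, 0.3, -0.4]
grip_width: 0.702
gripper_force: 0.0
```

drive_tool(moves=[0.75,0,0,40,0,0.75,0,0,80,0,0.75,-30,35,90,0,0.75,-65,70,90,0,0.75,-92,82,90,0])

```text
t: 5.05
position: [442.6, -62.2, 156.9]
orientation: [180.0, 0.1, -171.8]
contact_force: [-0.1, -0.0, 1.0]
grip_width: 0.749
gripper_force: 0.0
```

drive_tool(moves=[0.75,0,0,0,0,0.75,0,0,0,0])

```text
t: 5.25
position: [444.1, -63.3, 157.3]
orientation: [180.0, 0.1, -171.7]
contact_force: [0.9, -0.3, -0.1]
grip_width: 0.75
gripper_force: 0.0
```

```bash
python3 - <<'E'
from h import *
print(get_state()['position'])
snap('top','top1')
lid('top1',(536,-146),40,108,125)
lid('top1',(443,-63),35,88,108)
E
```

```text
[444.11520958 -63.26717598 157.30878205]Traceback (most recent call last):
  File "<stdin>", line 4, in <module>
  File "h.py", line 24, in lid
    print(tag,len(q),'ctr',np.round(c2,1),'r',round(r,1),'z95 %.1f'%np.percentile(q[:,2],95),'mean',np.round(q.mean(0),1))
                                                                    ~~~~~~~~~~~~~^^^^^^^^^^^
    return _quantile_unchecked(
        a, q, axis, out, overwrite_input, method, keepdims, weights)
    return _ureduce(a,
                    func=_quantile_ureduce_func,
    ...<5 lines>...
                    overwrite_input=overwrite_input,
                    method=method)
    r = func(a, **kwargs)
    result = _quantile(arr,
                       quantiles=q,
    ...<2 lines>...
                       out=out,
                       weights=wgt)
    slices_having_nans = np.isnan(arr[-1, ...])
                                  ~~~^^^^^^^^^
IndexError: index -1 is out of bounds for axis 0 with size 0
```

```bash
python3 - <<'E'
from h import *
snap('side','side1');snap('wrist','w2')
for t in('side1','w2'):
  for c in((536,-146,40,108,125),(443,-63,35,88,108)):
    try: lid(t,c[:2],*c[2:])
    except IndexError: print(t,'none')
crop('side1','s1',200,180,480,390,2.5)
E
```

```text
side1 445 ctr [ 535.3 -147.7] r 22.0 z95 118.3 mean [ 532.9 -150.7  116.2]
side1 212 ctr [442.6 -67.3] r 15.9 z95 101.2 mean [440.9 -70.1  96.1]
w2 none
w2 1389 ctr [443.2 -62.1] r 16.8 z95 100.8 mean [440.5 -62.4  97. ]
```

View pics/s1.png

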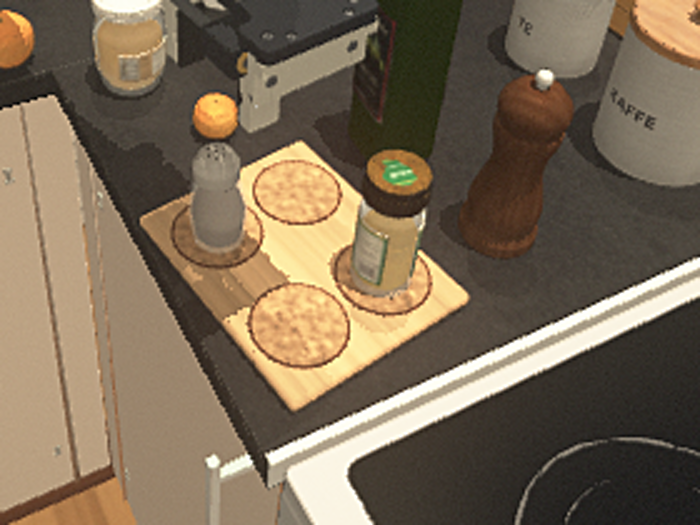

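The spice jar is upright on the far-right spot (crop ~(385,265)). Next is the salt shaker. I grip it high so the gripper's body clears the spice jar.

drive_tool(moves=[0.75,-1,1,-45,0,0.75,-1,1,-85,0,0.75,-1,1,-100,0,0.75,-1,1,-100,0,0.75,-1,1,-100,0])

```text
t: 5.9
position: [443.5, -63.0, 56.5]
orientation: [-180.0, -0.1, -171.8]
contact_force: [0.2, 0.4, -0.1]
grip_width: 0.75
gripper_force: 0.0
```

drive_tool(moves=[0.3,0,0,0,0,0.3,0,0,0,0,0.3,0,0,0,0,0.3,0,0,0,0,0.3,0,0,0,0], force=15)

```text
t: 6.4
position: [443.3, -62.5, 57.0]
orientation: [180.0, 0.1, -171.8]
contact_force: [-0.3, 0.4, 2.9]
grip_width: 0.417
gripper_force: 15.1
```

drive_tool(moves=[0.3,0,0,12,0,0.3,5,1,25,0,0.3,30,6,25,0,0.3,58,11,25,0,0.3,79,15,25,0])

```text
t: 6.9
position: [523.5, -47.3, 81.8]
orientation: [180.0, 0.0, -171.7]
contact_force: [-0.5, 0.0, -1.1]
grip_width: 0.412
gripper_force: 14.8
```

drive_tool(moves=[0.3,0,0,0,0,0.3,0,0,-10,0,0.3,0,0,-18,0,0.3,0,0,-24,0,0.3,0,0,-24,0])

```text
t: 7.4
position: [521.5, -47.8, 57.1]
orientation: [-180.0, -0.0, -171.7]
contact_force: [-0.2, -0.1, -0.9]
grip_width: 0.416
gripper_force: 14.8
```

drive_tool(moves=[0.3,0,0,-1,0,0.3,0,0,-1,0,0.65,0,0,-1,0,0.65,0,0,-1,0,0.65,0,0,-1,0])

```text
t: 7.9
position: [521.7, -47.7, 56.4]
orientation: [180.0, -0.0, -171.8]
contact_force: [-1.0, 0.5, -0.4]
grip_width: 0.614
gripper_force: 0.0
```

drive_tool(moves=[0.65,0,0,40,0,0.65,0,0,80,0,0.8,-10,45,95,0,0.97,-25,92,95,0,0.97,-40,140,95,0])

```text
t: 8.4
position: [481.7, 93.2, 152.3]
orientation: [179.9, 0.1, -171.9]
contact_force: [1.6, 1.1, -0.3]
grip_width: 0.86
gripper_force: 0.0
```

drive_tool(moves=[0.97,-20,45,0,0,0.97,-22,58,0,0,0.97,-22,58,0,0,0.97,-22,58,0,0])

```text
t: 8.8
position: [460.0, 149.8, 151.4]
orientation: [-180.0, -0.0, -171.7]
contact_force: [-1.1, 0.5, -1.1]
grip_width: 0.966
gripper_force: 0.0
```

```bash
python3 - <<'E'
from h import *
print(get_state()['position'])
snap('top','top2');snap('wrist','w3');snap('side','side2')
for t in('top2','side2','w3'):
  for c in((536,-146,40,108,125),(522,-47,35,88,108),(460,151,50,90,104),(363,226,45,15,60)):
    try: lid(t,c[:2],*c[2:])
    except IndexError: print(t,'none')
crop('side2','s2',200,180,480,390,2.5)
E
```

```text
[459.98189853 149.81925249 151.40552317]
top2 291 ctr [ 533.7 -145.6] r 22.0 z95 120.8 mean [ 533.3 -145.1  117.4]
top2 156 ctr [518.9 -48.6] r 16.6 z95 102.5 mean [518.5 -47.8  97.7]
top2 none
top2 328 ctr [364.1 229. ] r 26.3 z95 49.4 mean [360.8 225.1  42.4]
side2 443 ctr [ 534.9 -146.7] r 21.8 z95 118.5 mean [ 532.7 -150.7  116.2]
side2 182 ctr [519.6 -52.3] r 15.7 z95 100.8 mean [517.6 -55.1  96.1]
side2 400 ctr [460.8 149.5] r 31.3 z95 98.2 mean [459.7 145.2  96.3]
side2 377 ctr [364.4 222.9] r 26.2 z95 47.7 mean [362.8 214.8  35.8]
w3 none
w3 301 ctr [512.4 -45.3] r 13.4 z95 96.7 mean [507.7 -43.9  92.5]
w3 5240 ctr [461.2 152.9] r 31.4 z95 97.7 mean [459.8 152.8  96.4]
w3 3344 ctr [365.6 230. ] r 27.2 z95 47.3 mean [365.7 225.9  41.5]
```

View pics/s2.png

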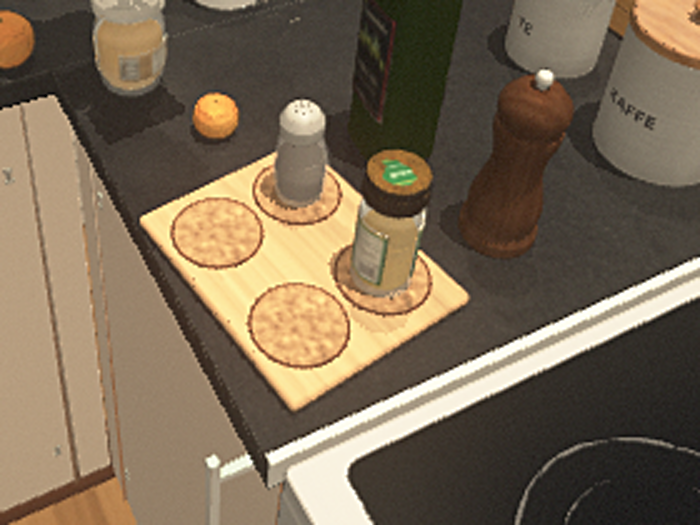

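Salt and spice both stand upright on the far spots (crop ~(300,160) and ~(390,230)). Next is the honey jar.

drive_tool(moves=[0.97,1,2,-45,0,0.97,1,2,-85,0,0.97,1,2,-106,0,0.97,1,2,-106,0,0.97,1,2,-106,0])

```text
t: 9.45
position: [461.5, 151.3, 45.8]
orientation: [-180.0, -0.0, -171.8]
contact_force: [-0.1, 1.1, 0.0]
grip_width: 0.971
gripper_force: 0.0
```

drive_tool(moves=[0.6,0,0,0,0,0.6,0,0,0,0,0.6,0,0,0,0,0.6,0,0,0,0], force=30)

```text
t: 9.85
position: [461.6, 152.6, 46.5]
orientation: [179.9, 0.1, -171.8]
contact_force: [-0.8, 0.6, 4.2]
grip_width: 0.712
gripper_force: 30.0
```

drive_tool(moves=[0.6,0,0,20,0,0.6,0,0,55,0,0.6,0,0,90,0,0.6,0,0,110,0,0.6,0,0,110,0])

```text
t: 10.35
position: [462.1, 153.0, 158.2]
orientation: [179.8, 0.3, -171.7]
contact_force: [0.3, -0.4, -4.4]
grip_width: 0.712
gripper_force: 30.0
```

drive_tool(moves=[0.6,0,-30,0,0,0.6,0,-75,0,0,0.6,0,-120,0,0,0.6,0,-165,0,0,0.6,0,-210,0,0])

```text
t: 10.85
position: [459.4, -59.5, 153.9]
orientation: [180.0, -0.1, -171.7]
contact_force: [0.9, 0.7, -3.9]
grip_width: 0.715
gripper_force: 30.0
```

drive_tool(moves=[0.6,0,-45,0,0,0.6,0,-80,0,0,0.6,0,-100,0,0,0.6,0,-100,-30,0,0.6,0,-100,-60,0])

```text
t: 11.35
position: [460.1, -158.7, 93.7]
orientation: [180.0, -0.0, -171.9]
contact_force: [1.2, -0.6, -5.0]
grip_width: 0.715
gripper_force: 30.0
```

drive_tool(moves=[0.6,0,0,-20,0,0.6,0,0,-30,0,0.6,0,0,-30,0])

```text
t: 11.65
position: [459.2, -157.9, 63.4]
orientation: [180.0, -0.3, -171.8]
contact_force: [-0.6, -0.1, -4.6]
grip_width: 0.713
gripper_force: 30.0
```

drive_tool(moves=[0.6,1,0,-4,0,0.6,1,0,-6,0,0.6,1,0,-6,0])

```text
t: 11.95
position: [462.5, -157.8, 60.0]
orientation: [-180.0, 0.1, -171.8]
contact_force: [-0.0, 0.3, -4.9]
grip_width: 0.714
gripper_force: 30.0
```

drive_tool(moves=[0.6,0,0,-1,0,0.6,0,0,-2,0,0.6,0,0,-2,0])

```text
t: 12.25
position: [462.8, -157.9, 58.4]
orientation: [-180.0, 0.1, -171.7]
contact_force: [-1.9, 1.2, 4.1]
grip_width: 0.71
gripper_force: 30.0
```

drive_tool(moves=[0.86,0,0,0,0,0.86,0,0,0,0,0.86,0,0,5,0,0.86,0,0,45,0,0.86,0,0,95,0])

```text
t: 12.75
position: [460.5, -158.0, 152.3]
orientation: [180.0, -0.3, -171.8]
contact_force: [1.9, -0.7, -0.3]
grip_width: 0.858
gripper_force: 0.0
```

drive_tool(moves=[0.86,-10,40,0,-8,0.86,-20,85,0,-16,0.86,-30,130,0,-24,0.86,-40,175,0,-32,0.86,-50,220,0,-40])

```text
t: 13.25
position: [418.1, 37.8, 153.2]
orientation: [179.9, 0.0, 152.8]
contact_force: [1.4, -0.3, -0.7]
grip_width: 0.861
gripper_force: 0.0
```

drive_tool(moves=[0.86,-10,45,0,-3,0.86,-22,90,0,-3,0.86,-32,120,0,-3,0.86,-32,140,0,-3,0.86,-32,140,0,-3])

```text
t: 13.75
position: [386.7, 178.9, 153.2]
orientation: [179.9, 0.0, 150.3]
contact_force: [0.8, -0.5, -0.5]
grip_width: 0.859
gripper_force: 0.0
```

```bash
python3 - <<'E'
from h import *
s=get_state();print(s['t'],s['position'],s['orientation'],s['joint_pos'])
for n in('top','wrist','side'):snap(n,n+'3')
for t in('top3','side3','wrist3'):
  for c in((536,-146,40,108,125),(522,-47,35,88,108),(461,-158,50,98,114),(364,228,45,15,60)):
    try: lid(t,c[:2],*c[2:])
    except IndexError: print(t,'none')
a=load('side3')[0][:,:,::-1];b=load('wrist3')[0][:,:,::-1]
cv2.imwrite('pics/pair.png',cv2.resize(np.hstack([a,b]),(800,300),interpolation=cv2.INTER_AREA))
E
```

```text
13.75 [386.6873099  178.88617139 153.20250457] [1.79921088e+02 3.02967695e-02 1.50308962e+02] [ 5.15983674e+01  2.26143311e-01 -3.52736497e+01  2.21283324e-02
 -5.44176185e+01 -1.71302248e+02]
top3 290 ctr [ 533.4 -145.7] r 21.4 z95 120.5 mean [ 533.4 -145.2  117.5]
top3 155 ctr [518.7 -48.5] r 16.7 z95 103.1 mean [518.2 -47.6  98. ]
top3 620 ctr [ 462.4 -157.1] r 31.9 z95 112.0 mean [ 460.8 -156.8  108.8]
top3 none
side3 445 ctr [ 534.7 -147.4] r 21.4 z95 118.4 mean [ 532.5 -150.8  116.2]
side3 186 ctr [518.8 -53.6] r 15.7 z95 100.9 mean [517.5 -55.3  95.9]
side3 1070 ctr [ 462.1 -159.8] r 31.6 z95 110.0 mean [ 460.5 -163.5  107.6]
side3 378 ctr [364.5 224.1] r 26.1 z95 47.6 mean [362.7 214.7  35.7]
wrist3 none
wrist3 none
wrist3 none
wrist3 2782 ctr [364.8 230. ] r 26.9 z95 47.4 mean [362.7 230.2  42.3]
```

View pics/pair.png

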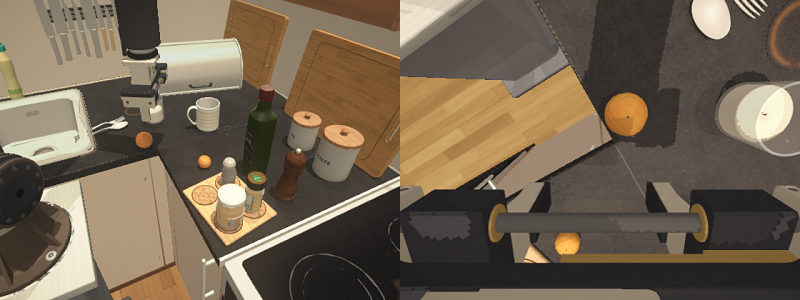

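The honey stands upright on the near-right spot (pair ~(230,207)). The large mandarin is at ~(626,113) in the wrist half. Joint 6 is near its limit, so I turn back for the grasp and give the final turn at the board.

drive_tool(moves=[0.86,0,0,0,8,0.86,0,0,0,16,0.86,0,0,0,24,0.86,0,0,0,32,0.86,0,0,0,32])

```text
t: 14.4
position: [386.6, 175.4, 152.7]
orientation: [-180.0, -0.0, -177.8]
contact_force: [-0.2, -1.0, 0.3]
grip_width: 0.857
gripper_force: 0.0
```

drive_tool(moves=[0.86,0,0,0,0,0.86,0,0,0,0])

```text
t: 14.6
position: [386.6, 176.1, 152.6]
orientation: [180.0, 0.0, -178.1]
contact_force: [0.0, -0.1, 0.2]
grip_width: 0.862
gripper_force: 0.0
```

drive_tool(moves=[0.86,-14,27,0,0,0.86,-28,54,0,0,0.86,-28,54,-30,0,0.86,-28,54,-60,0,0.86,-28,54,-60,0])

```text
t: 15.1
position: [356.8, 228.5, 89.8]
orientation: [-179.7, -0.2, -178.0]
contact_force: [-0.0, -1.2, 0.3]
grip_width: 0.858
gripper_force: 0.0
```

drive_tool(moves=[0.86,0,0,0,0,0.86,0,0,0,0])

```text
t: 15.3
position: [359.2, 231.1, 93.9]
orientation: [179.9, 0.1, -177.9]
contact_force: [1.1, 0.2, -0.1]
grip_width: 0.86
gripper_force: 0.0
```

drive_tool(moves=[0.86,0,-1,-30,0,0.86,0,-1,-60,0,0.86,0,-1,-82,0,0.86,0,-1,-82,0,0.86,0,-1,-82,0])

```text
t: 15.8
position: [359.1, 230.1, 11.7]
orientation: [180.0, 0.0, -177.9]
contact_force: [0.5, 1.3, 0.0]
grip_width: 0.862
gripper_force: 0.0
```

drive_tool(moves=[0.5,0,0,0,0,0.5,0,0,0,0,0.5,0,0,0,0,0.5,0,0,0,0], force=8)

```text
t: 16.2
position: [358.9, 230.0, 11.3]
orientation: [179.9, 0.1, -177.9]
contact_force: [-1.1, -0.8, 6.6]
grip_width: 0.611
gripper_force: 8.0
```

drive_tool(moves=[0.5,0,0,20,0,0.5,0,0,60,0,0.5,0,0,100,0,0.5,0,0,140,0,0.5,0,0,140,0])

```text
t: 16.7
position: [360.5, 231.9, 155.9]
orientation: [179.6, 0.4, -177.8]
contact_force: [1.0, 1.4, -0.7]
grip_width: 0.61
gripper_force: 8.0
```

```bash
python3 - <<'E'
from h import *
snap('wrist','w5');s=get_state();print(s['position'],s['orientation'],s['grip_width'])
p,w=world('w5')
hsv=cv2.cvtColor(p,cv2.COLOR_RGB2HSV)
m=(hsv[...,0]>5)&(hsv[...,0]<22)&(hsv[...,1]>150)&(np.hypot(w[...,0]-s['position'][0],w[...,1]-s['position'][1])<60)&(w[...,2]>110)
q=w[m];print(len(q));print(q.min(0),q.max(0))
E
```

```text
[359.40585197 230.8687047  153.28874171] [ 179.70824411    0.20216232 -177.86113419] 0.6052895079142604
9722
[323.01498286 198.95813725 156.06076014] [390.91537025 285.88995641 252.53051665]
```

View pics/w5.png

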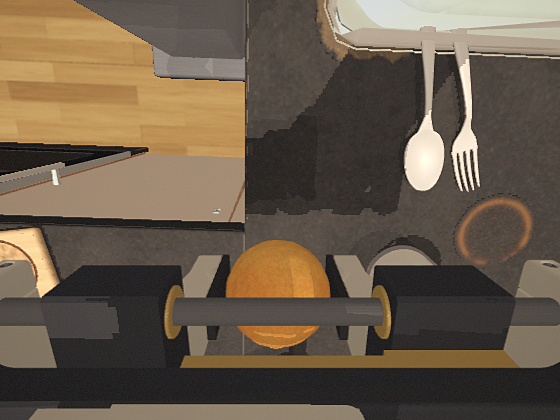

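The mandarin is held between the pads (278,295).

drive_tool(moves=[0.5,10,-40,0,0,0.5,22,-85,0,0,0.5,34,-130,0,0,0.5,46,-175,0,0,0.5,58,-215,0,0])

```text
t: 17.25
position: [415.6, 12.3, 149.7]
orientation: [-180.0, -0.1, -177.9]
contact_force: [1.2, 1.6, -0.0]
grip_width: 0.609
gripper_force: 8.0
```

drive_tool(moves=[0.5,10,-30,0,-8,0.5,20,-55,0,-16,0.5,24,-69,0,-24,0.5,24,-69,0,-32,0.5,24,-69,0,-37])

```text
t: 17.75
position: [439.5, -55.4, 149.1]
orientation: [-179.9, -0.1, 144.7]
contact_force: [-0.6, 0.8, -0.5]
grip_width: 0.615
gripper_force: 8.0
```

drive_tool(moves=[0.5,0,0,-15,0,0.5,0,0,-25,0,0.5,0,0,-25,0])

```text
t: 18.05
position: [438.8, -54.9, 123.5]
orientation: [-179.8, -0.2, 145.1]
contact_force: [0.3, -0.9, 0.3]
grip_width: 0.608
gripper_force: 8.0
```

```bash
python3 - <<'E'
from h import *
s=get_state();print(s['position'],s['orientation'])
snap('wrist','w6');snap('side','side6')
p,w=world('side6')
hsv=cv2.cvtColor(p,cv2.COLOR_RGB2HSV)
m=(hsv[...,0]>5)&(hsv[...,0]<22)&(hsv[...,1]>150)&(np.hypot(w[...,0]-446,w[...,1]+58)<60)&(w[...,2]>105)&(w[...,2]<175)
q=w[m];print(len(q));
from scipy.optimize import least_squares
r=least_squares(lambda c:np.linalg.norm((q-c)/[27.5,27.5,24],axis=1)-1,[446,-58,142],loss='soft_l1',f_scale=.05);print(r.x,r.cost)
crop('side6','s6',200,130,440,340,2.8)
E
```

```text
[438.80564546 -54.85927765 123.52385842] [-1.79817822e+02 -1.71640559e-01  1.45128184e+02]
27
[444.74568957 -59.22586712 136.66251745] 0.0044048035729212145
```

View pics/s6.png

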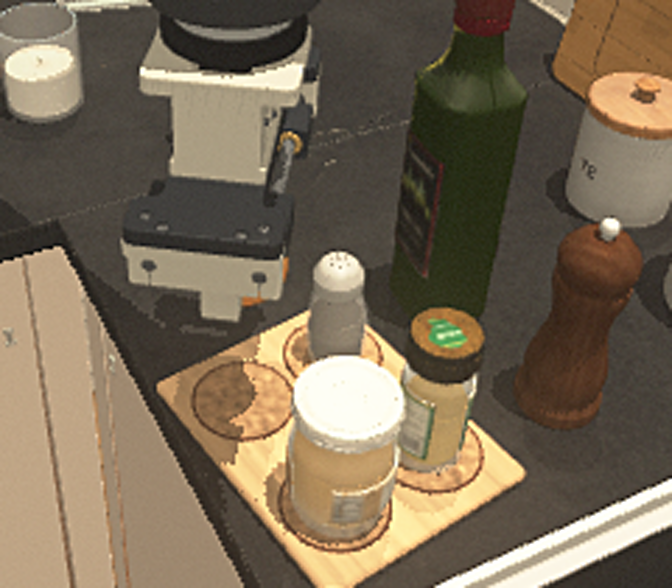

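drive_tool(moves=[0.5,0,0,-25,0,0.5,0,0,-50,0,0.5,0,0,-70,0,0.5,0,0,-70,0,0.5,0,0,-70,0])

```text
t: 18.65
position: [440.9, -54.4, 56.1]
orientation: [-180.0, 0.0, 145.2]
contact_force: [0.0, -0.3, -0.8]
grip_width: 0.611
gripper_force: 8.0
```

drive_tool(moves=[0.5,0,0,-6,0,0.5,0,0,-12,0,0.5,0,0,-18,0,0.5,0,0,-18,0])

```text
t: 19.05
position: [440.0, -54.6, 37.0]
orientation: [-180.0, -0.0, 145.1]
contact_force: [0.3, 0.8, -1.0]
grip_width: 0.609
gripper_force: 8.0
```

drive_tool(moves=[0.5,0,0,-5,0,0.5,0,0,-10,0,0.5,0,0,-10,0])

```text
t: 19.35
position: [440.0, -54.6, 26.9]
orientation: [-179.9, -0.0, 145.1]
contact_force: [-0.1, 0.7, -0.3]
grip_width: 0.61
gripper_force: 8.0
```

drive_tool(moves=[0.5,0,0,-2,0,0.5,0,0,-3,0,0.5,0,0,-3,0])

```text
t: 19.65
position: [440.5, -54.5, 24.5]
orientation: [-180.0, 0.0, 145.1]
contact_force: [0.4, 0.4, -0.8]
grip_width: 0.614
gripper_force: 8.0
```

```bash
python3 - <<'E'
from h import *
snap('side','side7')
for c in((536,-146,40,108,125),(519,-48,35,88,108),(461,-158,50,98,114)): lid('side7',c[:2],*c[2:])
crop('side7','s7',200,160,440,340,3)
E
```

```text
side7 437 ctr [ 534.8 -147.2] r 21.3 z95 118.5 mean [ 532.7 -150.9  116.3]
side7 192 ctr [510.5 -53.2] r 24.4 z95 101.1 mean [515.8 -54.9  96.2]
side7 1100 ctr [ 453.7 -158. ] r 40.2 z95 109.9 mean [ 459.5 -163.2  107.5]
```

View pics/s7.png

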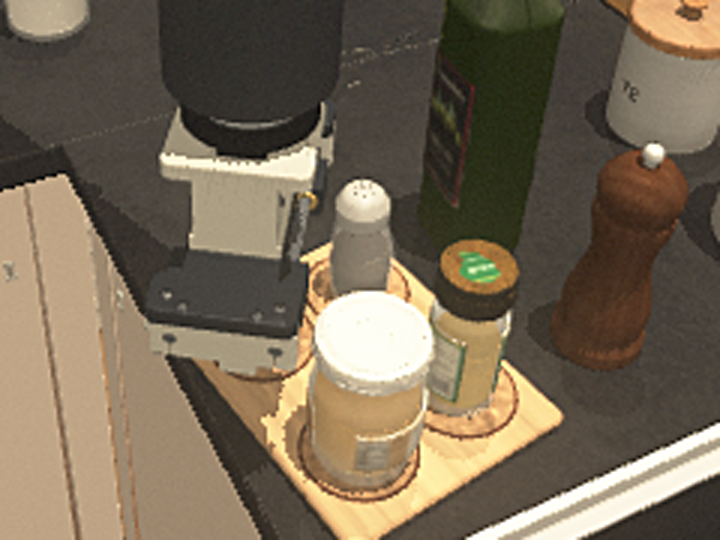

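The gripper sits between the salt and honey without touching either. I lower the last bit and release.

drive_tool(moves=[0.5,0,0,-1,0,0.5,0,0,-2,0,0.5,0,0,-2,0])

```text
t: 20.0
position: [440.7, -54.5, 23.0]
orientation: [180.0, 0.0, 145.1]
contact_force: [-2.3, -0.2, 6.5]
grip_width: 0.608
gripper_force: 8.0
```

drive_tool(moves=[0.74,0,0,0,0,0.74,0,0,0,0,0.74,0,0,0,0,0.74,0,0,0,0])

```text
t: 20.4
position: [440.5, -54.5, 22.5]
orientation: [-180.0, -0.0, 145.1]
contact_force: [-0.5, 0.7, 0.6]
grip_width: 0.738
gripper_force: 0.0
```

drive_tool(moves=[0.74,0,0,20,0,0.74,0,0,50,0,0.74,0,0,90,0,0.74,0,0,130,0,0.74,-10,40,140,0])

```text
t: 20.9
position: [433.1, -15.8, 166.6]
orientation: [179.8, 0.3, 144.9]
contact_force: [0.8, 1.1, -0.2]
grip_width: 0.736
gripper_force: 0.0
```

drive_tool(moves=[0.74,0,45,0,0,0.74,0,90,0,0,0.74,0,130,0,0,0.74,0,130,0,0])

```text
t: 21.3
position: [431.0, 119.2, 162.9]
orientation: [179.9, 0.0, 145.3]
contact_force: [-0.3, -0.3, 0.3]
grip_width: 0.744
gripper_force: 0.0
```

```bash
python3 - <<'E'
from h import *
snap('top','top8');snap('side','side8')
for t in('top8','side8'):
  for c in((536,-146,40,108,125),(519,-48,35,88,108),(461,-158,50,98,114),(446,-58,40,32,70)):
    try: lid(t,c[:2],*c[2:])
    except IndexError: print(t,'none')
a=load('side8')[0][160:340,200:440,::-1];b=load('top8')[0][100:280,190:430,::-1]
cv2.imwrite('pics/fin.png',cv2.resize(np.hstack([a,b]),(800,300),interpolation=2))
E
```

```text
top8 288 ctr [ 533.4 -146.2] r 21.6 z95 120.7 mean [ 533.2 -145.4  117.5]
top8 154 ctr [520.  -48.4] r 16.2 z95 102.7 mean [518.7 -47.9  97.9]
top8 608 ctr [ 461.3 -157.6] r 31.4 z95 112.1 mean [ 461.  -156.9  108.8]
top8 390 ctr [444.3 -58.1] r 26.2 z95 61.7 mean [443.2 -56.6  54.8]
side8 447 ctr [ 535.4 -146.9] r 22.1 z95 118.4 mean [ 532.7 -150.8  116.2]
side8 181 ctr [519.5 -52.6] r 15.1 z95 101.1 mean [517.6 -55.4  96.1]
side8 1077 ctr [ 462.9 -160.3] r 32.0 z95 110.0 mean [ 460.3 -163.5  107.7]
side8 602 ctr [444.  -64.4] r 26.0 z95 59.5 mean [441.2 -69.9  50.4]
```

View pics/fin.png

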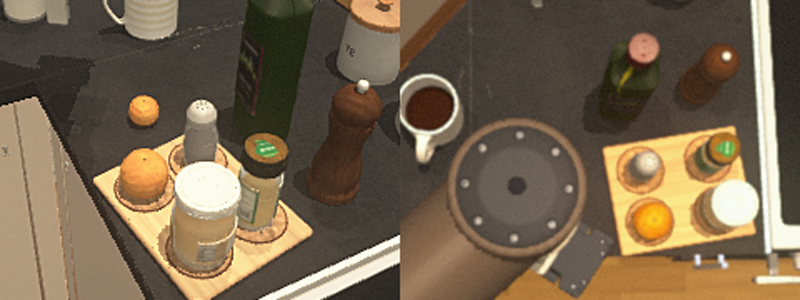

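All four stand centred to within about 3 mm, and the bystanders look unmoved in this view. I hand the job in.

```bash
python3 -c "from rig import *;print(sign_off())"
```

```text
the job is handed in; nothing more can be done
None
```

The spice jar, salt shaker, honey jar and larger mandarin were moved in that order and stand upright within about 3 mm of their spot centres; nothing was knocked over, and I handed the job in at about 21 s.

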